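# Lock the bayonet cap on the filter holder

## Task

Close the steel filter holder with the blue cap: set the cap's three lugs into the holder's three slots, push it down against the spring and twist it clockwise to the stop, then let go so that the spring locks it in its notches. Feel for the slots and turn gently rather than forcing the cap, and leave the bottle, the timer and the spare blue fitting where they stand.

Things in the scene. Friction and masses are not known exactly. Their poses are not given: they have to be found in the camera images.
- cap: Loose blue plastic bayonet cap, 100 to 180 g, 72 mm tall, standing plug down on a black rubber pad (130 x 130 x 6 mm). Origin: centre of the plug's flat underside; z up its axis. Plug 47 mm in diameter (lowest 6 mm taper from 39 mm); disc 54 mm in diameter at 32 to 37 mm height; grip bar on top.
- cap_grip (a point): On the cap's axis, 55 mm above its origin, in the middle of its upright grip bar: 50 mm long along the cap's x, 14 mm wide, reaching from 37 to 72 mm above the cap's origin. Axes as the cap's.
- cap_lug (a point): Tip of one of the cap's three yellow lugs, at its underside: 33 mm from the axis along the cap's +x (in line with the bar), 12 mm above the cap's origin. The other two stand at +120 and -120 degrees. Each is 10 mm wide and 5 mm thick; all are visible from above.
- holder: Fixed round stainless filter holder, 100 mm tall, 86 mm across the rim, foot 110 mm across. Origin: centre of the foot; z up; x along the outlet pipe with blue end low on its side. Its bayonet ring is clamped firmly but at an unmeasured angle: one slot's centre is within 0.55 rad either side of the holder's +x, the others 120 degrees on. Find them by sight or feel.
- mouth (a point): Centre of the holder's open top, level with the rim (100 mm above the bench); axes as the holder's. Bore 50 mm wide; three slots in the rim, each 13 mm wide. Height of the cap's origin from here: lugs resting on the rim -12 mm; lugs in the slots, on the spring -16; pushed right down -28; locked -21. Over 80 N between cap and holder spoils them.
- channel (a point): On the holder's axis, 16 mm below the mouth: level of the floor on which the lugs end when pushed right down. From each slot a channel runs clockwise (seen from above) under an 8 mm thick lip to a solid stop, met after 0.89 rad (give or take 0.07) of turning. To turn, the cap's origin must be 25 to 28 mm below the mouth.
- notch (a point): On the holder's axis, 4 mm below the mouth: roof of the lock notches, 4 mm deep, cut up into the lip over the last 0.2 rad before the stop. Let go there, the spring lifts the lugs into the notches and the cap is locked. Let go elsewhere it stays under the lip (-25 mm) or springs out (-16 mm), not locked.
- support (a point): Centre of the top of the white sprung filter support (40 mm disc) in the holder; rests 16 mm below the mouth. The plug's underside meets it there; it pushes up with 5 N at first, growing by 0.5 N per mm, 11 N with the lugs on the channel floor.
- bottle: Amber bottle, 48 mm in diameter, 95 mm tall, standing; origin at the centre of its underside. Not to be moved.
- timer: Grey bench timer, 60 x 75 x 22 mm, lying flat; origin at the centre of its underside. Not to be moved.
- fitting: Spare blue plastic hose fitting, flange 40 mm in diameter, 32 mm tall, standing; origin at the centre of its underside. Not to be moved.

How it is judged:
By the outcome, as a careful person would: the job done as asked, in the order asked, and still so for the second after the job is handed in, with the robot touching nothing.
It also fails if it takes over 67 s, if anything falls off the work surface, if the arm or the gripper's body presses on something with over 40 N, if the wrist force passes 120 N, or if a joint passes its speed limit or range.

## Robot

A 7-joint arm with a two-finger parallel gripper is mounted at the origin on the work surface. World frame = base frame: x ahead of the robot, y to its left, z up, the work surface at z = 0. Lengths are in m, angles in rad, forces in N, time in s.
With the tool pointing down it reaches from about 0.4 to 0.875 m from the base axis. Payload 19.3 kg.
Tool frame: the origin (TCP) lies at the very end of the fingers, on their centre line; the grasp point (between the pads) lies 19 mm behind it; z points along the fingers, y is the line along which they close (so a half turn about z gives the same grasp; the last joint's range is limited). The gripper opens to 85 mm and grips with 20 to 120 N. Pads are 22 mm wide; open, the fingers measure 114 mm over their backs; the gripper's body (76 mm by 85 mm) begins 54 mm behind the grasp point. The pads swing forward as they close: fully open they stand 13 mm farther back than shut.
Start: joints at [1.057, 0.521, -0.036, 1.599, 0.021, 1.021, -0.113], TCP at [0.268, -0.564, 0.231] pointing down, gripper open.
Joint ranges: [-2.91, 2.91], [-0.3, 2.13], [-1.5, 1.42], [0.17, 2.43], [-1.26, 4.41], [0.16, 1.93], [-2.52, 2.52]. Speed limits (rad/s): [1.89, 1.89, 2.39, 2.39, 3.01, 3.01, 3.01].

## Interface

Orientations are given as a rotation vector (axis times angle).
In Python, from workcell import status, eyes, bot, finder gives the robot as it stands.
- The arm moves only by the tool play_rows, never from a script. Its argument "targets" is a list of rows, each a list of 2 entries, a list of its own where there are three numbers: the shift along the tool's x, y, z in mm, then the turn about the tool's z in units of 6 degrees (1.0 is 6 degrees). A call has 1 to 20 rows; each row is the pose to reach, as a shift and turn from the pose commanded when the call began, along the tool's axes at that moment; what a row does not reach only later rows make up. A row lasts 1/12 s, in which the tool goes at most 41.7 mm and 7.16 degrees, less where a joint would pass 70% of its speed; a pose out of reach is approached as far as the arm can. A call with a gripper value outside its range is refused whole. "grip" is the gripper's target within -1 to 1 (shut at 1, half-way at 0, fully open at -1), set as the call begins (left out, the last holds). The fingers move at their own pace and stop on an object; "force" is the grip in N (left out, the last holds). Time passes only in rows, so rows that repeat a pose let the fingers close. It gives the time, the measured TCP pose, the force, the opening and the grip force at its end, in the units of the state.
- status.observe(): the state, without advancing time (a new reading comes with each control period).
- eyes.get_image(name): name is "scene" or "top" or "wrist"; returns a dict with "image" (420x560x3 uint8, red, green, blue), "z_map" (420x560 float32, m along the optical axis (not along the pixel's ray), 0 where there is no reading), "camera_matrix" (3x3 intrinsics, pixels), "extrinsics" (4x4, takes a point from camera to world coordinates). Camera axes: x right, y down, z forward; pixel columns grow to the right and rows downward; lengths in m; the calibration is good to about 2 mm. A picture is of the moment at which its call begins.
- bot.hand_in(): hands the job in; it is judged then, once.
Trained networks look in the newest picture that a camera, given by its name, has taken for a name from the list of things; names that differ only in an ending like _2 or _b are one class to them, and where a whole thing is asked for, a point or a joint stands for the part that bears it (a point fixed in the world has none). Each returns a list of dicts, best first, with "conf" (0 to 1); they miss things now and then, are a little off and sometimes report something else, mostly with a low value. They report only what shows in the picture. A call takes as long as a camera call.
- finder.boxes_of(camera, name): "bbox" ([left, top, right, bottom] in pixels, round what is visible of it).
- finder.cut_out(camera, name): "mask" (420x560 bool, what is visible of it) and "bbox" ([left, top, right, bottom] in pixels, round what is visible of it).
- finder.mark_of(camera, name): "point" ([column, row] in pixels: a listed point, or the origin of a listed thing).
The state is a dict: "t": time; "qpos": joint angles; "joint_velocities": joint speeds; "joint_torque": joint torques, N m; "ee_pos": TCP position; "orientation": TCP orientation; "contact_force": force on the tool from outside, world axes, zero at the start; "ft_torque": the same for the moment, N m; "width": finger opening in m; "gripper_force": force on a finger pad.
Only numpy, scipy, OpenCV 4.12 (cv2) and the standard library are available. Lean on these libraries where they do the work, as an engineer would, in place of code of your own. Each camera call takes 0.05 s, during which the arm holds its last target. There are 200 camera calls.

## Working session

There is one attempt and no reset: what is moved stays moved. The work goes in short steps, Python scripts to look and compute and a tool call to move; the robot and the scene stay as the last step left them, time stands still between calls to the robot, and variables do not carry over. Pictures are saved under pics/ and viewed, at most 10 in all, crops included, and the job is handed in when it is done.

Besides the shell and the picture viewer there is one more tool, called after "Call:" as name([rows], argument=value, ...), one row to a line, values as JSON. play_rows: Moves the arm, as the interface text tells. Its arguments: {"type":"object","properties":{"targets":{"type":"array","items":{"type":"array"}},"grip":{"type":"number"},"force":{"type":"number"}},"required":["targets"]}

```bash
mkdir -p pics; cat > h.py <<'E'
import numpy as np, cv2
from scipy.spatial.transform import Rotation as R
from workcell import status, eyes, bot, finder
def save(im,n): cv2.imwrite('pics/'+n, im[:,:,::-1])
def pts(d,mask=None):
    z=d['z_map']; v,u=np.nonzero((z>0) if mask is None else (mask&(z>0)))
    zz=z[v,u]; K=d['camera_matrix']; T=d['extrinsics']
    P=np.c_[(u-K[0,2])/K[0,0]*zz,(v-K[1,2])/K[1,1]*zz,zz]
    return P@T[:3,:3].T+T[:3,3], np.c_[u,v]
def ray(d,uv,z):
    K=d['camera_matrix']; T=d['extrinsics']
    r=T[:3,:3]@np.array([(uv[0]-K[0,2])/K[0,0],(uv[1]-K[1,2])/K[1,1],1]); o=T[:3,3]
    return o+r*(z-o[2])/r[2]
E
python3 - <<'E'
from h import *
s=status.observe(); print(s)
ims=[]
for c in('scene','top'):
    d=eyes.get_image(c); save(d['image'],c+'0.png')
    print(c,d['extrinsics'].round(3).tolist(),d['camera_matrix'][0,0])
    for n in('cap','holder','bottle','timer','fitting'):
        for m in finder.cut_out(c,n)[:2]:
            P,_=pts(d,m['mask']); print(n,round(m['conf'],2),np.round(m['bbox']),np.median(P,0).round(3) if len(P) else None)
    for n in('cap_grip','cap_lug','mouth'):
        for m in finder.mark_of(c,n)[:3]: print(n,round(m['conf'],2),np.round(m['point'],1))
E
```

```text
{'t': 0.0, 'qpos': array([ 1.05678526,  0.52203248, -0.03637991,  1.59999522,  0.02120657,
        1.02107118, -0.11281145]), 'joint_velocities': array([-0.00135759, -0.00085443, -0.00093924, -0.0012716 ,  0.00031485,
        0.00099195,  0.00060829]), 'joint_torque': array([-1.61237378e-03, -9.27086377e+01,  1.97940588e+00, -3.69925618e+01,
        1.79388846e-02,  8.27895332e-03,  2.17334332e-05]), 'ee_pos': array([ 0.26821863, -0.5641588 ,  0.23071821]), 'orientation': array([-3.06349786e+00, -6.91233717e-01,  4.76160369e-04]), 'contact_force': array([ 0.33481943, -0.24080942, -0.28688829]), 'ft_torque': array([ 0.05237853, -0.03258091, -0.00260261]), 'gripper_force': 0.0, 'width': 0.08534998259595104}
scene [[0.521, 0.613, -0.595, 1.021], [0.854, -0.358, 0.379, -0.304], [0.019, -0.705, -0.709, 0.667], [0.0, 0.0, 0.0, 1.0]] 512.6746437948349
cap 0.93 [161. 224. 201. 275.] [ 0.522 -0.176  0.039]
holder 0.73 [347. 154. 418. 232.] [0.58  0.172 0.072]
bottle 0.87 [328. 266. 364. 321.] [ 0.716 -0.006  0.061]
timer 0.87 [215. 162. 266. 204.] [ 0.393 -0.011  0.022]
timer 0.5 [350. 152. 414. 235.] [0.581 0.172 0.072]
fitting 0.76 [278. 230. 301. 248.] [0.547 0.001 0.009]
cap_grip 0.6 [176.8 241.9]
mouth 0.85 [388.1 168.6]
top [[0.0, -0.982, 0.189, 0.408], [-1.0, 0.002, 0.014, 0.009], [-0.014, -0.189, -0.982, 0.905], [0.0, 0.0, 0.0, 1.0]] 445.18984268456524
cap 0.81 [358. 226. 383. 257.] [ 0.502 -0.17   0.076]
holder 0.96 [162. 178. 219. 247.] [0.556 0.181 0.084]
holder 0.74 [270. 128. 294. 160.] [0.694 0.006 0.064]
bottle 0.81 [270. 128. 295. 160.] [0.694 0.006 0.064]
bottle 0.58 [354. 226. 386. 259.] [ 0.496 -0.169  0.075]
timer 0.71 [268. 285. 312. 326.] [ 0.38  -0.006  0.022]
timer 0.69 [272. 216. 290. 237.] [0.536 0.009 0.008]
fitting 0.74 [272. 215. 288. 236.] [0.536 0.006 0.008]
cap_grip 0.56 [375.  237.6]
cap_lug 0.69 [375.  225.4]
mouth 0.61 [183.5 205.7]
```

```bash
ls pics; python3 -c "
import cv2,numpy as np
a=cv2.imread('pics/top0.png');b=cv2.imread('pics/scene0.png')
cv2.imwrite('pics/both0.png',cv2.resize(np.hstack([a,b]),(800,300),interpolation=cv2.INTER_AREA))"
```

```text
scene0.png
top0.png
```

View pics/top0.png

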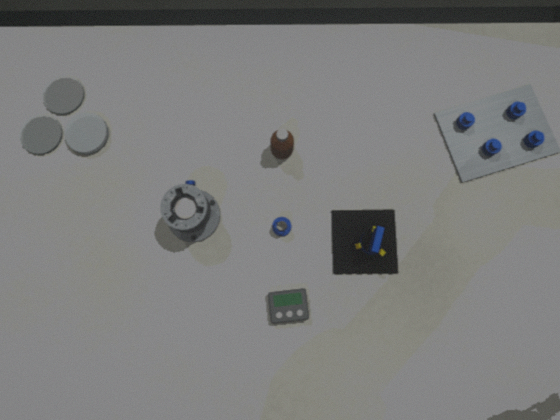

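The top view shows the cap on the pad at about (377,240) with lugs near (374,229), (382,253) and (358,246). The holder mouth is at about (184,207), with its slots visible in the rim. Next I'll measure these more closely.

```bash
python3 - <<'E'
from h import *
d=eyes.get_image('top'); hsv=cv2.cvtColor(d['image'],cv2.COLOR_RGB2HSV)
# lugs
box=np.zeros(hsv.shape[:2],bool); box[210:272,332:398]=1
y=(box&(hsv[...,0]>18)&(hsv[...,0]<38)&(hsv[...,1]>120)&(hsv[...,2]>90)).astype(np.uint8)
n,l,st,c=cv2.connectedComponentsWithStats(y)
L=[]
for i in range(1,n):
    if st[i,4]>3: p=ray(d,c[i],.023); print('lug',c[i].round(1),st[i,4],p.round(4))
P,uv=pts(d,box); b=(P[:,2]>.065)
Q=P[b]; print('bar',len(Q),Q.mean(0).round(4), np.median(Q[:,2]))
r=cv2.minAreaRect((Q[:,:2]*1000).astype(np.float32)); print(r)
# holder rim
box[:]=0; box[165:255,150:230]=1
P,uv=pts(d,box); b=(P[:,2]>.094)&(P[:,2]<.108); Q=P[b]; print('rim',len(Q),np.median(Q[:,2]),cv2.minEnclosingCircle((Q[:,:2]*1000).astype(np.float32)))
crop=np.hstack([cv2.resize(d['image'][170:250,150:230],(400,400),interpolation=cv2.INTER_CUBIC),cv2.resize(d['image'][205:285,330:410],(400,400),interpolation=cv2.INTER_CUBIC)])
save(crop,'crop1.png')
w=eyes.get_image('wrist'); print(w['extrinsics'].round(3).tolist(),w['camera_matrix'].round(0).tolist())
s=status.observe(); T=np.eye(4);T[:3,:3]=R.from_rotvec(s['orientation']).as_matrix();T[:3,3]=s['ee_pos']
print((np.linalg.inv(T)@w['extrinsics']).round(3).tolist()); print(T.round(3).tolist())
E
```

```text
lug [373.4 226.8] 5 [ 0.5342 -0.1774  0.023 ]
lug [358.3 245.4] 17 [ 0.4971 -0.1461  0.023 ]
lug [381.9 251.8] 25 [ 0.4844 -0.192   0.023 ]
bar 226 [ 0.503  -0.1711  0.0766] 0.07722724059481689
((503.8123779296875, -171.92282104492188), (14.186416625976562, 49.69565200805664), 74.37998962402344)
rim 1013 0.09981784054053588 ((562.191162109375, 187.57916259765625), 43.702301025390625)
[[0.429, -0.863, -0.267, 0.337], [-0.903, -0.41, -0.127, -0.533], [0.0, 0.295, -0.955, 0.373], [0.0, 0.0, 0.0, 1.0]] [[345.0, 0.0, 281.0], [0.0, 345.0, 213.0], [0.0, 0.0, 1.0]]
[[-0.0, -0.955, -0.295, 0.076], [1.0, -0.0, 0.0, 0.001], [-0.0, -0.295, 0.955, -0.141], [0.0, 0.0, 0.0, 1.0]]
[[0.903, 0.429, -0.0, 0.268], [0.429, -0.903, 0.0, -0.564], [-0.0, -0.0, -1.0, 0.231], [0.0, 0.0, 0.0, 1.0]]
```

View pics/crop1.png

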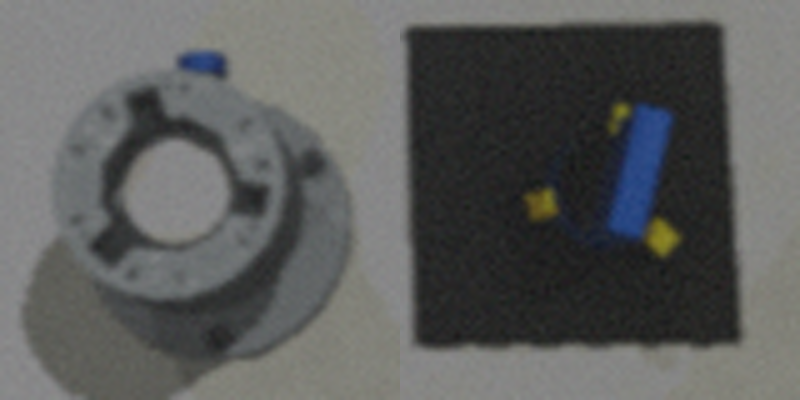

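The right crop shows the cap's bar at a yaw of about -15° with one lug in line with it. The left crop shows slots at crop pixels (145,105), (250,200) and (110,240), which puts the slot yaw near +17°. I'll grasp with the tool's x at 165° so the last joint keeps its range, and stop for a closer look first.

Call:
play_rows([
  [[38, -25, 0], -1.2],
  [[76, -51, 0], -2.3],
  [[114, -76, 0], -3.5],
  [[152, -101, 0], -4.7],
  [[190, -127, 0], -5.8],
  [[229, -152, 0], -7],
  [[267, -177, 0], -8.2],
  [[305, -202, 0], -9.3],
  [[343, -228, 0], -10.5],
  [[381, -253, 0], -11.6],
  [[381, -253, 0], -12.8],
  [[381, -253, 0], -14],
  [[381, -253, 0], -15.1],
  [[381, -253, 0], -16.3],
  [[381, -253, 0], -17.5],
  [[381, -253, 0], -18.6],
  [[381, -253, 0], -19.8],
  [[381, -253, 0], -21],
  [[381, -253, 0], -22.2],
  [[381, -253, 0], -23.3],
], grip=-1)

```text
t: 2.67
ee_pos: [0.5038, -0.1725, 0.2314]
orientation: [0.394, 3.117, -0.0]
contact_force: [-0.4, 0.6, -0.2]
width: 0.0859
gripper_force: 0.0
```

```bash
cat >> h.py <<'E'
def to_tool(s,p,yaw=None):
    M=R.from_rotvec(s['orientation']).as_matrix(); sh=M.T@(np.array(p)-s['ee_pos'])*1000
    y=np.degrees(np.arctan2(M[1,0],M[0,0])); 
    return sh.round(1), y.round(2), None if yaw is None else round(-(((yaw-y+180)%360)-180)/6,2)
E
python3 - <<'E'
from h import *
s=status.observe(); print(s['t'],s['qpos'].round(2),s['ee_pos'].round(4),to_tool(s,[.504,-.172,.231]))
d=eyes.get_image('wrist'); save(d['image'],'w1.png')
P,uv=pts(d); m=(np.hypot(P[:,0]-.504,P[:,1]+.172)<.06)
b=m&(P[:,2]>.07)&(P[:,2]<.085); Q=P[b]; print(len(Q),np.median(Q[:,2]),cv2.minAreaRect((Q[:,:2]*1000).astype(np.float32)))
k=m&(P[:,2]>.038)&(P[:,2]<.048); print('disc',cv2.minEnclosingCircle((P[k,:2]*1000).astype(np.float32)))
hsv=cv2.cvtColor(d['image'],cv2.COLOR_RGB2HSV)
y=((hsv[...,0]>18)&(hsv[...,0]<38)&(hsv[...,1]>120)&(hsv[...,2]>90)).astype(np.uint8)
n,l,st,c=cv2.connectedComponentsWithStats(y)
for i in range(1,n):
    if st[i,4]>15: print('lug',c[i].round(1),st[i,4],ray(d,c[i],.023).round(4))
for q in finder.mark_of('wrist','cap_lug'): print(q)
E
```

```text
2.6667 [ 0.75  0.45 -0.72  1.82  0.35  1.    1.21] [ 0.5038 -0.1725  0.2314] (array([-0. ,  0.5,  0.4]), np.float64(165.58), None)
865 0.07677927697333592 ((505.127197265625, -174.23184204101562), (13.961234092712402, 50.059017181396484), 73.92822265625)
disc ((494.65380859375, -172.32559204101562), 24.548933029174805)
lug [256.5 169.5] 101 [ 0.4847 -0.1935  0.023 ]
lug [303.3 171.3] 93 [ 0.4984 -0.1476  0.023 ]
```

View pics/w1.png

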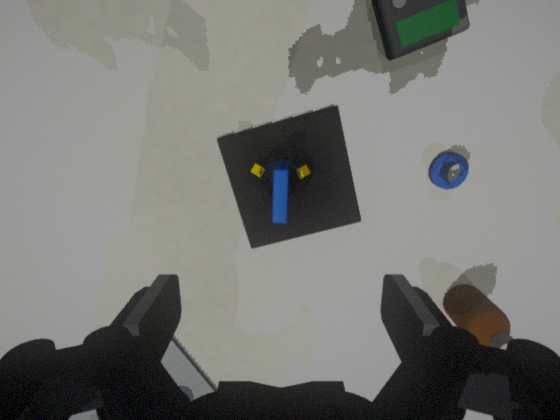

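The wrist view shows the bar at about (280,197) and two lugs at (257,170) and (303,171). The cap's centre is about (0.505, -0.174) and its yaw -16.2°. Now I'll look at the holder the same way.

Call:
play_rows([
  [[3, 36, 0], -0.5],
  [[7, 73, 0], -1],
  [[10, 109, 0], -1.5],
  [[13, 145, 0], -2],
  [[17, 182, 0], -2.5],
  [[20, 218, 0], -3],
  [[23, 254, 0], -3.5],
  [[27, 290, 0], -4],
  [[30, 327, 0], -4.5],
  [[33, 363, 0], -5],
  [[33, 363, 0], -5],
  [[33, 363, 0], -5],
])

```text
t: 3.77
ee_pos: [0.564, 0.1893, 0.2311]
orientation: [0.415, -3.114, -0.001]
contact_force: [-0.4, -0.5, 0.0]
width: 0.0856
gripper_force: 0.0
```

```bash
python3 - <<'E'
from h import *
s=status.observe(); print(s['t'],s['qpos'].round(2),s['ee_pos'].round(4),to_tool(s,[.505,-.174,.12],163.8))
d=eyes.get_image('wrist'); save(d['image'],'w2.png')
P,uv=pts(d); m=(np.hypot(P[:,0]-.562,P[:,1]-.1875)<.055)
b=m&(P[:,2]>.096)&(P[:,2]<.106); Q=P[b,:2]; print(len(Q),np.median(P[b,2]))
from scipy.optimize import least_squares
(c0,r0)=cv2.minEnclosingCircle((Q*1000).astype(np.float32)); print('enc',c0,r0)
c=np.array(c0)/1000
for _ in range(5):
    r=np.hypot(*(Q-c).T); a=np.arctan2(*(Q-c).T[::-1])
    bins=np.digitize(a,np.linspace(-np.pi,np.pi,73)); E=np.array([Q[bins==i][np.argmax(r[bins==i])] for i in np.unique(bins)])
    f=least_squares(lambda p:np.hypot(E[:,0]-p[0],E[:,1]-p[1])-p[2],[*c,.043],loss='soft_l1',f_scale=.001); c=f.x[:2]
print('rim',f.x.round(4))
# inner edge + slot phase: polar occupancy of rim at r 27..33mm
K=d['camera_matrix'];T=d['extrinsics'];Ti=np.linalg.inv(T)
th=np.radians(np.arange(0,360,1))
def proj(p):
    q=p@Ti[:3,:3].T+Ti[:3,3]; return q[:,:2]/q[:,2:]*K[0,0]+[K[0,2],K[1,2]]
g=cv2.cvtColor(d['image'],cv2.COLOR_RGB2GRAY).astype(np.float32); z=d['z_map']
sg=np.zeros(360); sz=np.zeros(360)
for rr in np.arange(.0265,.0325,.0005):
    q=proj(np.c_[c[0]+rr*np.cos(th),c[1]+rr*np.sin(th),np.full(360,.1)]).astype(np.float32)
    sg+=cv2.remap(g,q[:,0],q[:,1],1).ravel(); 
    zz=cv2.remap(z,q[:,0],q[:,1],0).ravel(); u=(q[:,0]-K[0,2])/K[0,0];v=(q[:,1]-K[1,2])/K[1,1]
    h=T[2,0]*u*zz+T[2,1]*v*zz+T[2,2]*zz+T[2,3]; sz+=(h<.096)
print('gray',(sg[::4]/12).astype(int).tolist()); print('deep',(sz[::4]).astype(int).tolist())
for n,sig in(('gray',-sg),('deep',sz)):
    F=(sig*np.exp(-3j*th)).sum(); print(n,-np.degrees(np.angle(F))/3)
q=proj(np.array([[*c,.1]]))[0]; x,y=q.astype(int); print(q)
cr=d['image'][max(0,y-75):y+75,max(0,x-100):x+100]; save(cv2.resize(cr,None,fx=4,fy=4,interpolation=cv2.INTER_CUBIC),'w2c.png')
E
```

```text
3.7667 [ 0.14  0.6  -0.85  1.65  0.49  1.12  1.  ] [0.564  0.1893 0.2311] (array([ 152.1, -335.3,  110.8]), np.float64(-164.82), np.float64(5.23))
4861 0.09888416245775794
enc (563.6495361328125, 185.9237518310547) 43.490543365478516
rim [0.5635 0.186  0.0431]
gray [134, 129, 67, 57, 57, 55, 57, 61, 109, 131, 131, 134, 132, 143, 143, 137, 131, 133, 131, 131, 131, 129, 130, 129, 129, 129, 130, 130, 131, 135, 134, 130, 76, 59, 64, 63, 63, 62, 77, 87, 93, 102, 108, 138, 148, 139, 131, 139, 128, 133, 131, 131, 132, 133, 133, 133, 133, 133, 134, 138, 138, 127, 75, 63, 56, 55, 63, 68, 125, 135, 138, 138, 138, 149, 146, 139, 138, 140, 136, 139, 136, 134, 134, 134, 134, 134, 133, 135, 133, 137]
deep [0, 1, 13, 13, 13, 13, 13, 13, 5, 0, 0, 0, 0, 0, 0, 0, 0, 0, 0, 0, 0, 0, 0, 0, 0, 0, 0, 0, 0, 0, 0, 0, 8, 13, 11, 13, 13, 13, 5, 0, 1, 0, 0, 0, 0, 0, 0, 0, 1, 0, 0, 0, 0, 0, 0, 0, 0, 0, 0, 0, 0, 1, 13, 13, 13, 13, 13, 13, 0, 0, 0, 0, 0, 0, 0, 0, 0, 0, 0, 0, 0, 0, 0, 0, 0, 0, 0, 0, 0, 0]
gray 19.379939606580024
deep 18.91195184068685
[277.54960801 200.93101549]
```

View pics/w2c.png

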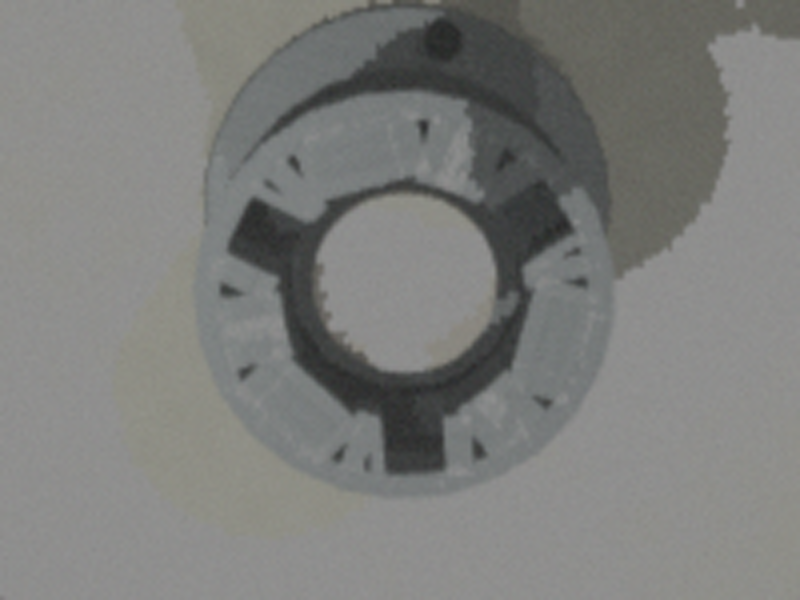

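The crop shows the three slots clearly, at crop pixels (415,435), (265,235) and (535,225). The slot phase is 19.2° and the mouth centre is about (0.5635, 0.186). Next I'll go back to the cap.

Call:
play_rows([
  [[15, -34, 0], 0.5],
  [[30, -67, 0], 1],
  [[46, -101, 0], 1.6],
  [[61, -134, 0], 2.1],
  [[76, -168, 0], 2.6],
  [[91, -201, 0], 3.1],
  [[106, -235, 10], 3.7],
  [[122, -268, 30], 4.2],
  [[137, -302, 60], 4.7],
  [[152, -335, 90], 5.2],
  [[152, -335, 110], 5.2],
  [[152, -335, 110], 5.2],
  [[152, -335, 110], 5.2],
])

```text
t: 4.9
ee_pos: [0.5048, -0.1768, 0.121]
orientation: [-0.442, -3.108, -0.001]
contact_force: [0.1, 0.2, 0.7]
width: 0.0853
gripper_force: 0.0
```

```bash
python3 - <<'E'
from h import *
s=status.observe(); print(s['t'],s['qpos'].round(2),s['ee_pos'].round(4),to_tool(s,[.505,-.174,.047],163.8))
d=eyes.get_image('wrist')
P,uv=pts(d); m=(np.hypot(P[:,0]-.504,P[:,1]+.172)<.04)
b=m&(P[:,2]>.07)&(P[:,2]<.085); Q=P[b]; print(len(Q),np.median(Q[:,2]),cv2.minAreaRect((Q[:,:2]*1000).astype(np.float32)))
E
```

```text
4.9 [ 0.69  0.6  -0.63  1.91  0.49  0.79  1.07] [ 0.5048 -0.1768  0.121 ] (array([ 0.4,  2.8, 74. ]), np.float64(163.81), np.float64(0.0))
1962 0.07673975577703392 ((504.7841491699219, -174.04722595214844), (13.951253890991211, 49.624412536621094), 73.57820129394531)
```

Call:
play_rows([
  [[0, 2.8, 25], 0],
  [[0, 2.8, 50], 0],
  [[0, 2.8, 65], 0],
  [[0, 2.8, 73], 0],
  [[0, 2.8, 73], 0],
])

```text
t: 5.37
ee_pos: [0.5069, -0.1726, 0.0484]
orientation: [-0.436, -3.111, -0.0]
contact_force: [-0.6, 0.3, 0.7]
width: 0.0854
gripper_force: 0.0
```

Call:
play_rows([
  [[0, 0, 0], 0],
  [[0, 0, 0], 0],
  [[0, 0, 0], 0],
  [[0, 0, 0], 0],
  [[0, 0, 0], 0],
  [[0, 0, 0], 0],
  [[0, 0, 0], 0],
  [[0, 0, 0], 0],
  [[0, 0, 0], 0],
  [[0, 0, 0], 0],
  [[0, 0, 0], 0],
  [[0, 0, 0], 0],
], grip=1, force=80)

```text
t: 6.37
ee_pos: [0.5068, -0.1735, 0.0487]
orientation: [0.437, 3.111, -0.0]
contact_force: [-1.7, 0.0, 7.8]
width: 0.0124
gripper_force: 78.1
```

Call:
play_rows([
  [[0, 0, -5], 0],
  [[0, 0, -20], 0],
  [[0, 0, -50], 0],
  [[0, 0, -90], 0],
  [[0, 0, -130], 0],
  [[0, 0, -150], 0],
  [[0, 0, -150], 0],
])

```text
t: 6.95
ee_pos: [0.5083, -0.1738, 0.2029]
orientation: [0.436, 3.105, -0.002]
contact_force: [0.9, -0.9, -1.1]
width: 0.0126
gripper_force: 78.2
```

```bash
python3 - <<'E'
from h import *
s=status.observe(); print(s['t'],s['ee_pos'].round(4),s['contact_force'].round(1),s['width'])
M=R.from_rotvec(s['orientation']).as_matrix()
print('rot err',M[:,2].round(4))
d=eyes.get_image('wrist'); save(d['image'],'w3.png')
P,uv=pts(d); Q=(P-s['ee_pos'])@M*1000
hsv=cv2.cvtColor(d['image'],cv2.COLOR_RGB2HSV)
y=(hsv[...,0]>18)&(hsv[...,0]<38)&(hsv[...,1]>120)&(hsv[...,2]>70)
n,l,st,c=cv2.connectedComponentsWithStats(y.astype(np.uint8))
for i in range(1,n):
    if st[i,4]>15:
        k=(l==i)[uv[:,1],uv[:,0]]; print('lug tool',c[i].round(0),st[i,4],np.median(Q[k],0).round(1))
bl=((hsv[...,0]>100)&(hsv[...,0]<130)&(hsv[...,1]>120))[uv[:,1],uv[:,0]]&(np.abs(Q[:,2])<60)&(np.hypot(Q[:,0],Q[:,1])<45)
B=Q[bl]; print(len(B),B.min(0),B.max(0))
dz=B[(B[:,2]>-3)&(B[:,2]<12)]; print('disc z hist',np.histogram(B[:,2],bins=range(-40,50,4)))
print('disc circ',cv2.minEnclosingCircle(dz[:,:2].astype(np.float32)))
E
```

```text
6.95 [ 0.5083 -0.1738  0.2029] [ 0.9 -0.9 -1.1] 0.012618770615580248
rot err [ 0.0057 -0.0023 -1.    ]
lug tool [327. 225.] 359 [16.5 23.6 27.1]
lug tool [233. 225.] 344 [ 16.5 -24.8  26.9]
5596 [-23.20940632 -42.95239421 -59.95484859] [28.587919   41.54379121 38.61936416]
disc z hist (array([   4,   14, 2047, 2009,  122,  120,  116,  105,   99,   88,   87,
         76,   92,   89,   79,   47,  101,  107,   96,   35,    0,    0]), array([-40, -36, -32, -28, -24, -20, -16, -12,  -8,  -4,   0,   4,   8,
        12,  16,  20,  24,  28,  32,  36,  40,  44,  48]))
disc circ ((24.247737884521484, 0.7570233345031738), 13.683842658996582)
```

View pics/w3.png

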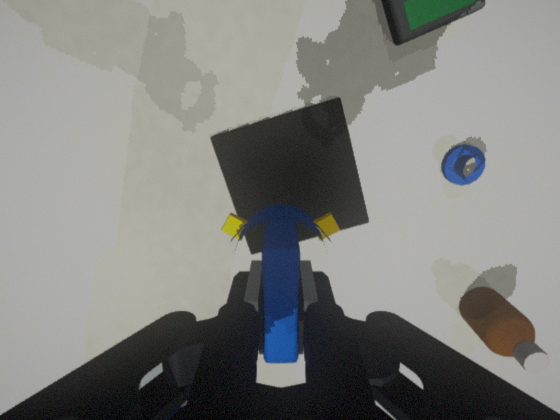

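The picture shows the cap held upright, with lugs symmetric at (233,225) and (327,225). The cap's axis is about 2 mm along the tool's +x from the TCP, and its origin is about 43 mm below the TCP.

```bash
python3 - <<'E'
from h import *
s=status.observe(); print(to_tool(s,[.5654,.1867,.203],199.2))
E
```

```text
(array([ 43.6, 362.6,  -2.9]), np.float64(164.0), np.float64(-5.87))
```

Call:
play_rows([
  [[2, 18, 0], -0.3],
  [[5, 45, 0], -0.7],
  [[9, 75, 0], -1.2],
  [[13, 105, 0], -1.7],
  [[16, 135, 0], -2.2],
  [[20, 165, 0], -2.7],
  [[24, 195, 0], -3.2],
  [[27, 225, 0], -3.7],
  [[31, 255, 0], -4.2],
  [[34, 285, 0], -4.7],
  [[38, 315, 0], -5.2],
  [[41, 340, 0], -5.6],
  [[43, 357, 0], -5.9],
  [[43.6, 362.6, 0], -5.9],
  [[43.6, 362.6, 0], -5.9],
  [[43.6, 362.6, 0], -5.9],
  [[43.6, 362.6, 0], -5.9],
])

```text
t: 8.42
ee_pos: [0.5643, 0.1858, 0.1978]
orientation: [0.527, -3.096, 0.001]
contact_force: [-0.5, -0.9, -1.5]
width: 0.0125
gripper_force: 78.3
```

```bash
python3 - <<'E'
from h import *
s=status.observe(); print(s['t'],s['qpos'].round(2),s['ee_pos'].round(4),s['contact_force'].round(1),to_tool(s,[.5654,.1867,.143],199.2))
M=R.from_rotvec(s['orientation']).as_matrix(); print(M[:,2].round(4))
E
```

```text
8.4167 [ 0.15  0.64 -0.85  1.69  0.53  1.07  1.04] [0.5643 0.1858 0.1978] [-0.5 -0.9 -1.5] (array([-1.4,  0.6, 54.8]), np.float64(-160.67), np.float64(0.02))
[-7.e-04 -1.e-03 -1.e+00]
```

Call:
play_rows([
  [[-1.4, 0.6, 15], 0],
  [[-1.4, 0.6, 35], 0],
  [[-1.4, 0.6, 48], 0],
  [[-1.4, 0.6, 51], 0],
  [[-1.4, 0.6, 54], 0],
  [[-1.4, 0.6, 57], 0],
  [[-1.4, 0.6, 60], 0],
  [[-1.4, 0.6, 60], 0],
])

```text
t: 9.08
ee_pos: [0.5656, 0.1881, 0.1383]
orientation: [-0.53, 3.096, -0.0]
contact_force: [-0.9, -0.1, -2.4]
width: 0.0126
gripper_force: 78.3
```

```bash
cat > st.py <<'E'
from h import *
s=status.observe(); print(s['t'],s['qpos'].round(2),s['ee_pos'].round(4),s['contact_force'].round(1),s['ft_torque'].round(2),to_tool(s,[.5654,.1867,.131],199.2),s['width'])
E
python3 st.py
```

```text
9.0833 [ 0.11  0.71 -0.8   1.73  0.6   0.97  0.98] [0.5656 0.1881 0.1383] [-0.9 -0.1 -2.4] [ 0.03 -0.04 -0.01] (array([ 0.7, -1.3,  7.3]), np.float64(-160.58), np.float64(0.04)) 0.012566170748618552
```

Call:
play_rows([
  [[0, -0.5, 2], 0],
  [[0, -0.5, 4], 0],
  [[0, -0.5, 6], 0],
  [[0, -0.5, 7], 0],
  [[0, -0.5, 7], 0],
])

```text
t: 9.5
ee_pos: [0.5657, 0.1877, 0.1311]
orientation: [0.53, -3.096, 0.0]
contact_force: [0.4, 0.1, -0.8]
width: 0.013
gripper_force: 78.3
```

```bash
python3 st.py
```

```text
9.5 [ 0.11  0.72 -0.8   1.74  0.61  0.95  0.98] [0.5657 0.1877 0.1311] [ 0.4  0.1 -0.8] [-0.02 -0.02  0.01] (array([ 0.6, -0.8,  0.1]), np.float64(-160.57), np.float64(0.04)) 0.013026064974480491
```

Call:
play_rows([
  [[0, -0.3, 1], 0],
  [[0, -0.3, 2], 0],
  [[0, -0.3, 3], 0],
  [[0, -0.3, 3], 0],
  [[0, -0.3, 3], 0],
])

```text
t: 9.92
ee_pos: [0.5658, 0.1874, 0.1283]
orientation: [0.53, -3.096, -0.0]
contact_force: [-0.8, -1.2, -1.4]
width: 0.0127
gripper_force: 78.3
```

```bash
python3 st.py
```

```text
9.9167 [ 0.11  0.72 -0.79  1.74  0.62  0.95  0.98] [0.5658 0.1874 0.1283] [-0.8 -1.2 -1.4] [-0.02  0.04  0.01] (array([ 0.6, -0.6, -2.7]), np.float64(-160.57), np.float64(0.04)) 0.012723867276840498
```

Call:
play_rows([
  [[0, 0, 1], 0],
  [[0, 0, 2], 0],
  [[0, 0, 3], 0],
  [[0, 0, 4], 0],
  [[0, 0, 4], 0],
])

```text
t: 10.33
ee_pos: [0.5659, 0.1875, 0.1243]
orientation: [-0.53, 3.096, 0.0]
contact_force: [-1.5, -1.0, 4.4]
width: 0.0126
gripper_force: 79.1
```

```bash
python3 st.py
```

```text
10.3333 [ 0.11  0.72 -0.79  1.74  0.62  0.94  0.97] [0.5659 0.1875 0.1243] [-1.5 -1.   4.4] [-0.09  0.33 -0.02] (array([ 0.7, -0.6, -6.7]), np.float64(-160.57), np.float64(0.04)) 0.012621516014367737
```

Call:
play_rows([
  [[0, 0, 1], 0],
  [[0, 0, 2], 0],
  [[0, 0, 3], 0],
  [[0, 0, 4], 0],
  [[0, 0, 4], 0],
])

```text
t: 10.75
ee_pos: [0.5659, 0.1875, 0.1204]
orientation: [-0.53, 3.096, -0.0]
contact_force: [-1.5, -1.0, 6.3]
width: 0.0126
gripper_force: 79.4
```

```bash
python3 st.py
```

```text
10.75 [ 0.1   0.73 -0.79  1.74  0.63  0.94  0.97] [0.5659 0.1875 0.1204] [-1.5 -1.   6.3] [-0.13  0.41 -0.01] (array([  0.7,  -0.6, -10.6]), np.float64(-160.58), np.float64(0.04)) 0.012594658533605805
```

The slots are engaged, since the force rises at the spring's 0.5 N/mm. I'll press on to turning depth.

Call:
play_rows([
  [[0, 0, 1], 0],
  [[0, 0, 2], 0],
  [[0, 0, 3], 0],
  [[0, 0, 4], 0],
  [[0, 0, 4.7], 0],
  [[0, 0, 4.7], 0],
])

```text
t: 11.25
ee_pos: [0.5659, 0.1875, 0.1158]
orientation: [-0.53, 3.096, -0.0]
contact_force: [-2.3, -1.3, 7.4]
width: 0.0128
gripper_force: 79.7
```

```bash
python3 st.py
```

```text
11.25 [ 0.1   0.74 -0.78  1.75  0.63  0.93  0.96] [0.5659 0.1875 0.1158] [-2.3 -1.3  7.4] [-0.23  0.58 -0.03] (array([  0.8,  -0.6, -15.2]), np.float64(-160.58), np.float64(0.04)) 0.012756010939220257
```

Call:
play_rows([
  [[0, 0, 0.5], 0],
  [[0, 0, 1], 0],
  [[0, 0, 1], 0],
])

```text
t: 11.5
ee_pos: [0.5659, 0.1875, 0.1149]
orientation: [-0.53, 3.096, -0.0]
contact_force: [-2.3, -0.8, 8.3]
width: 0.0129
gripper_force: 79.8
```

```bash
python3 st.py
```

```text
11.5 [ 0.1   0.74 -0.78  1.75  0.63  0.93  0.96] [0.5659 0.1875 0.1149] [-2.3 -0.8  8.3] [-0.27  0.66  0.05] (array([  0.8,  -0.6, -16.1]), np.float64(-160.58), np.float64(0.04)) 0.012909186434758572
```

Call:
play_rows([
  [[0, 0, 0.5], 0],
  [[0, -0.1, 0.5], 0.5],
  [[0, -0.2, 0.5], 1],
  [[0, -0.3, 0.5], 1.5],
  [[0, -0.4, 0.5], 2],
  [[0, -0.4, 0.5], 2],
])

```text
t: 12.0
ee_pos: [0.5664, 0.1875, 0.1148]
orientation: [-0.198, 3.134, 0.001]
contact_force: [-1.7, -0.0, 10.4]
width: 0.0128
gripper_force: 79.9
```

```bash
python3 st.py
```

```text
12.0 [ 0.07  0.72 -0.73  1.75  0.59  0.91  0.78] [0.5664 0.1875 0.1148] [-1.7 -0.  10.4] [ 0.13  0.29 -0.11] (array([  1. ,  -0.7, -16.2]), np.float64(-172.77), np.float64(-2.0)) 0.012815407767630585
```

Call:
play_rows([
  [[0, -0.1, 0], 0.6],
  [[0.1, -0.2, 0], 1.2],
  [[0.1, -0.4, 0], 1.8],
  [[0.2, -0.5, 0], 2.4],
  [[0.2, -0.6, 0], 3],
  [[0.3, -0.7, 0], 3.6],
  [[0.4, -0.8, 0], 4.2],
  [[0.4, -0.8, 0], 4.2],
])

```text
t: 12.67
ee_pos: [0.5662, 0.1866, 0.1148]
orientation: [0.492, 3.101, 0.001]
contact_force: [0.2, -0.2, 8.6]
width: 0.0129
gripper_force: 79.8
```

```bash
python3 st.py
```

```text
12.6667 [ 0.01  0.69 -0.63  1.75  0.51  0.87  0.41] [0.5662 0.1866 0.1148] [ 0.2 -0.2  8.6] [ 0.08  0.08 -0.04] (array([  0.8,  -0.1, -16.2]), np.float64(161.98), np.float64(-6.2)) 0.01293184039867937
```

Call:
play_rows([
  [[0, -0.1, 0], 0.4],
  [[0.1, -0.2, 0], 0.8],
  [[0.1, -0.3, 0], 1.2],
  [[0.1, -0.3, 0], 1.5],
  [[0.1, -0.3, 0], 1.5],
])

```text
t: 13.08
ee_pos: [0.5661, 0.1863, 0.1148]
orientation: [0.73, 3.054, 0.001]
contact_force: [-0.2, -0.1, 9.3]
width: 0.0129
gripper_force: 79.9
```

Call:
play_rows([
  [[0, 0, 0], 0.2],
  [[0, -0.1, 0], 0.4],
  [[0, -0.1, 0], 0.4],
])

```text
t: 13.33
ee_pos: [0.566, 0.1863, 0.1148]
orientation: [0.793, 3.039, 0.002]
contact_force: [0.5, -0.2, 9.9]
width: 0.0126
gripper_force: 79.9
```

```bash
python3 st.py
```

```text
13.3333 [-0.02  0.68 -0.58  1.76  0.48  0.85  0.24] [0.566  0.1863 0.1148] [ 0.5 -0.2  9.9] [0.05 0.09 0.04] (array([  0.7,   0.1, -16.2]), np.float64(150.75), np.float64(-8.07)) 0.012561803990334176
```

Call:
play_rows([
  [[0, 0, 0], 0.2],
  [[0, 0, 0], 0.4],
  [[0, 0, 0], 0.4],
])

```text
t: 13.58
ee_pos: [0.5653, 0.1864, 0.1147]
orientation: [0.856, 3.022, 0.001]
contact_force: [-4.6, -0.2, 13.6]
width: 0.0128
gripper_force: 80.5
```

```bash
python3 st.py
```

```text
13.5833 [-0.03  0.68 -0.57  1.76  0.47  0.85  0.2 ] [0.5653 0.1864 0.1147] [-4.6 -0.2 13.6] [-0.08  1.1   0.29] (array([  0.1,   0.3, -16.3]), np.float64(148.39), np.float64(-8.47)) 0.01276187153965269
```

Call:
play_rows([
  [[0, 0, 0], 0.2],
  [[0, 0, 0], 0.3],
  [[0, 0, 0], 0.3],
])

```text
t: 13.83
ee_pos: [0.5652, 0.1863, 0.1147]
orientation: [0.901, 3.009, -0.0]
contact_force: [-6.7, -1.1, 14.3]
width: 0.0128
gripper_force: 82.2
```

```bash
python3 st.py
```

```text
13.8333 [-0.03  0.67 -0.56  1.76  0.46  0.85  0.18] [0.5652 0.1863 0.1147] [-6.7 -1.1 14.3] [-0.28  1.45  1.16] (array([  0. ,   0.5, -16.3]), np.float64(146.68), np.float64(-8.75)) 0.012784862303899823
```

The stop is felt: about 1.2 Nm after roughly 51° of turning. I'll ease the torque, ride up with the spring, then release.

Call:
play_rows([
  [[0, 0, 0], -0.2],
  [[0, 0, 0], -0.35],
  [[0, 0, -1], -0.35],
  [[0, 0, -2], -0.35],
  [[0, 0, -3], -0.35],
  [[0, 0, -4], -0.35],
  [[0, 0, -4], -0.35],
])

```text
t: 14.42
ee_pos: [0.5653, 0.1863, 0.1185]
orientation: [0.846, 3.025, 0.001]
contact_force: [-3.9, 0.5, 7.1]
width: 0.0128
gripper_force: 79.6
```

```bash
python3 st.py
```

```text
14.4167 [-0.03  0.67 -0.57  1.75  0.46  0.85  0.21] [0.5653 0.1863 0.1185] [-3.9  0.5  7.1] [0.19 0.78 0.1 ] (array([  0.1,   0.4, -12.5]), np.float64(148.75), np.float64(-8.41)) 0.012841521594569558
```

Still spring force with no snag, so the lugs are in the notch zone. Opening the gripper now.

Call:
play_rows([
  [[0, 0, 0], 0],
  [[0, 0, 0], 0],
  [[0, 0, 0], 0],
  [[0, 0, 0], 0],
  [[0, 0, 0], 0],
  [[0, 0, 0], 0],
  [[0, 0, 0], 0],
  [[0, 0, 0], 0],
  [[0, 0, 0], 0],
  [[0, 0, 0], 0],
], grip=-1)

```text
t: 15.25
ee_pos: [0.5654, 0.1858, 0.1181]
orientation: [-0.847, -3.025, 0.0]
contact_force: [0.4, -0.2, 0.0]
width: 0.0855
gripper_force: 0.0
```

Call:
play_rows([
  [[0, 0, -10], 0],
  [[0, 0, -40], 0],
  [[0, 0, -80], 0],
  [[0, 0, -115], 0],
  [[0, 0, -115], 0],
  [[0, 0, -115], 0],
])

```text
t: 15.75
ee_pos: [0.5662, 0.1862, 0.2357]
orientation: [0.846, 3.022, 0.003]
contact_force: [-0.1, -0.1, -1.2]
width: 0.0855
gripper_force: 0.0
```

```bash
python3 st.py; python3 - <<'E'
from h import *
d=eyes.get_image('wrist'); save(d['image'],'w4.png')
P,uv=pts(d); m=(np.hypot(P[:,0]-.5635,P[:,1]-.186)<.055)
b=m&(P[:,2]>.135)&(P[:,2]<.17); Q=P[b]; print('bar',len(Q),np.median(Q[:,2]),cv2.minAreaRect((Q[:,:2]*1000).astype(np.float32)))
h=P[m&(P[:,2]>.09)&(P[:,2]<.135),2]; print(np.histogram(h,bins=np.arange(.09,.136,.003)))
E
```

```text
15.75 [ 0.02  0.53 -0.64  1.65  0.36  1.07  0.3 ] [0.5662 0.1862 0.2357] [-0.1 -0.1 -1.2] [-0.01 -0.03 -0.03] (array([  1.2,  -0.3, 104.7]), np.float64(148.72), np.float64(-8.41)) 0.08547489513509472
bar 1450 0.14967344881374312 ((563.7108764648438, 186.60665893554688), (13.926384925842285, 50.008445739746094), 58.847869873046875)
(array([ 115,  230, 2432, 1950,   31,   28,   11,   32,   14,   15,   15,
          9,   17,   15,   16]), array([0.09 , 0.093, 0.096, 0.099, 0.102, 0.105, 0.108, 0.111, 0.114,
       0.117, 0.12 , 0.123, 0.126, 0.129, 0.132, 0.135]))
```

View pics/w4.png

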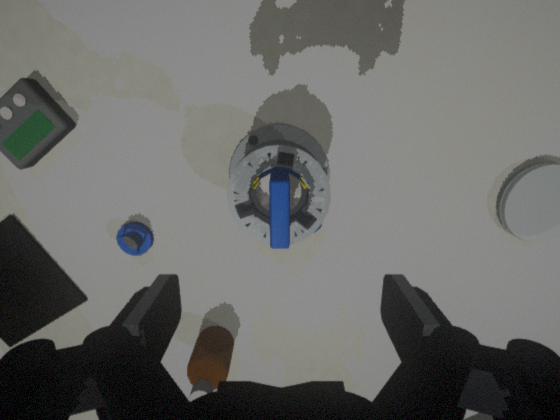

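The picture shows the cap seated in the holder with its bar at (280,212), the gripper clear, and the other objects where they stood. The bar top at 0.151 m after bias correction (locked predicts 0.151 m, under the lip 0.147 m) and the 50° turn mean it is locked.

```bash
python3 -c "
from h import *
print(bot.hand_in())"
```

```text
the job is handed in; nothing more can be done
None
```

The cap is locked in the holder: lugs in the slots, pressed down, turned about 50° to the stop and released into the notches; the job is handed in at about 16 s, but no verdict was returned.

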